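Unlatch the balanced reading lamp and hold it off its ball mount

TASK

I want to clean and grease the ball that this balanced reading lamp sits on. Squeeze the coupler's sprung latch tab sideways towards its fixed finger rest so that the ball is let go, lift the lamp straight up off the ball, keeping its boom level, and finish holding it still and level over its stand, with the coupler at least 5 cm clear above the top of the ball. Don't put it down or let go at the end, and leave the book, the bowl and the grease tin where they are.

Things in the scene. Friction and masses are not known exactly. Their poses are not given: they have to be found in the camera images.
- stand: Heavy immovable lamp stand: round dark cast base 170 mm across, 32 mm high at its middle, steel column 18 mm thick, on top a round dark seat collar 52 mm across whose upper face is 150 mm above the table, and above that the ball mount. Origin: centre of the base's underside, on the table; z up.
- ball_top (a point): Top of the ball mount, on the stand's axis, 184 mm above the table. Bright steel ball 28 mm across, cut flat below (the flat is 13 mm above the collar's upper face), on a neck 11 mm thick. With the lamp seated, the ball is hidden inside the coupler with 2 mm play; the lamp must rise 34 mm to come off it.
- lamp: Loose lamp, 0.5 to 0.85 kg, balanced at its coupler: dark housing 41 x 44 mm, 40 mm high, open below. Through a clamp on top runs a 12 mm boom tube, axis at z = 50 mm, with a 120 mm bell shade hung at y = +200 mm and a round counterweight at y = -139 mm. Origin: on the ball's axis at the coupler's underside, resting on the collar; z up, y along the boom to the shade, x across it.
- finger_rest (a point): Middle of the outer face of the coupler's fixed finger rest: upright dark plate 32 mm wide (along y), 6 mm thick, rising to 66 mm above the lamp's origin. This point is at x = +22, y = 0, z = +50 mm in the lamp's frame; the face looks to +x. The rest and the latch tab stand free on either side of the boom: one gripper from above spans both, closing along the lamp's x.
- latch_tab (a point): Middle of the outer face of the latch tab: upright bright steel plate 32 mm wide (along y), 4 mm thick, rising to 66 mm above the lamp's origin, on the coupler's other side from the finger rest. With the latch shut this point is at x = -34, y = 0, z = +50 mm in the lamp's frame; the face looks to -x. Over their outer faces tab and rest are 56 mm apart with the latch shut, 46 mm with it fully open.
- latch (a joint): Slide of the latch, 0 shut to 0.010 m fully open, growing as the tab is pushed along the lamp's +x towards the finger rest. A spring shuts it: 8 N at the start, 15 N fully open. Shut, a bar of the latch lies under the ball's flat and the lamp cannot come off (about 2 mm free play); from about 9 mm on the ball passes freely.
- book: Bystander: closed grey book lying flat, 150 x 205 mm, 32 mm thick, under or near the shade. Origin: centre of its underside.
- bowl: Bystander: empty white ceramic bowl, 116 mm across, 52 mm high. Origin: centre of its underside.
- tin: Bystander: round plain grease tin, 56 mm across, 40 mm high. Origin: centre of its underside.
Not all that is in view belongs to the job. There is more than one size of the stand; the job needs the middle-sized.

How it is judged:
By the outcome, as a careful person would: the job done as asked, in the order asked, and still so for the second after the job is handed in, while the arm keeps its last pose, push and grip.
It also fails if it takes over 32 s, if anything falls off the work surface, if the arm or the gripper's body presses on something with over 40 N, if the wrist force passes 120 N, or if a joint passes its speed limit or range.

ROBOT

A 6-joint arm with a two-finger parallel gripper is mounted at the origin on the work surface. World frame = base frame: x ahead of the robot, y to its left, z up, the work surface at z = 0. Lengths are in mm, angles in rad, forces in N, time in s.
With the tool pointing down it reaches from about 275 to 825 mm from the base axis. Payload 4.9 kg.
Tool frame: the origin (TCP) lies midway between the tips of the shut fingers; the grasp point (between the pads) lies 19 mm behind it (arm.pinch_z is the distance from the TCP to the grasp point, in mm); z points along the fingers, y is the line along which they close (so a half turn about z gives the same grasp; the last joint's range is limited). The gripper opens to 85 mm and grips with 20 to 120 N. Pads are 22 mm wide; open, the fingers measure 114 mm over their backs; the gripper's body (76 mm by 85 mm) begins 54 mm behind the grasp point. The pads swing forward as they close: fully open they stand 13 mm farther back than shut.
Start: joints at [1.1, 0.326, -0.193, 1.052, 0, 1.437], TCP at [181.753, 519.119, 231.281] pointing down, gripper open.
Joint ranges: [-2.65, 2.65], [-0.97, 1.79], [-1.3, 1.35], [-1.93, 2.1], [-1.47, 1.37], [-3.14, 3.14]. Speed limits (rad/s): [2.57, 2.57, 3.14, 3.14, 3.14, 3.14].

INTERFACE

Orientations are given as a unit quaternion [x, y, z, w].
In Python, from plant import arm, cams, ticket gives the robot as it stands.
- The arm moves only by the tool play_rows, never from a script. Its argument "plan" is text: rows parted by semicolons, each of 6 numbers parted by spaces: the shift along the world's x, y, z in m, then the turn, a rotation vector about the world's x, y, z in degrees. In form: dx dy dz rx ry rz; .... A call has 1 to 10 rows; each row is the pose to reach, as a shift and turn from the pose commanded when the call began; what a row does not reach only later rows make up. A row lasts 1/8 s, in which the tool goes at most 62.5 mm and 10.7 degrees, less where a joint would pass 70% of its speed; a pose out of reach is approached as far as the arm can. A call with a gripper value outside its range is refused whole. "claw" is the closure, from 0 (fully open) to 1 (shut), set as the call begins (left out, the last holds). The fingers move at their own pace and stop on an object; "newtons" is the grip in N (left out, the last holds). Time passes only in rows, so rows that repeat a pose let the fingers close. It gives the time, the measured TCP pose, the force, the opening and the grip force at its end, in the units of the state.
- arm.observe(): the state, without advancing time (a new reading comes with each control period).
- cams.grab_frame(name): name is "side" or "top" or "wrist"; returns a dict with "pixels" (480x640x3 uint8, red, green, blue), "camera_matrix" (3x3 intrinsics, pixels), "origin" and "attitude" of the camera in the world; the wrist camera has in their place "tool_from_camera" (4x4, takes a point from camera to tool coordinates, whose origin is the TCP and whose axes are the flange's). Camera axes: x right, y up, looking along -z (the intrinsics and any distortion apply to the point x, -y, -z); pixel columns grow to the right and rows downward; lengths in mm; the calibration is good to about 2 mm. The wrist camera is an equidistant fisheye: a pixel r from the principal point sees the ray r / f radians off the axis. A picture is of the moment at which its call begins: read the wrist's pose just before it. There is no depth.
- ticket.sign_off(): hands the job in; it is judged then, once.
Trained networks look in a picture, given as the dict that the camera call returned (one of the last four; its "shot" number tells which), for a name from the list of things; names that differ only in an ending like _2 or _b are one class to them, and where a whole thing is asked for, a point or a joint stands for the part that bears it (a point fixed in the world has none). Each returns a list of dicts, best first, with "conf" (0 to 1); they miss things now and then, are a little off and sometimes report something else, mostly with a low value. They report only what shows in the picture. A call takes as long as a camera call. They do not tell look-alikes from the thing itself.
- cams.silhouettes(picture, target): "mask" (480x640 bool, what is visible of it) and "box" ([centre column, centre row, width, height] in pixels, round what is visible of it).
The state is a dict: "time": time; "q": joint angles; "dq": joint speeds; "joint_efforts": joint torques, N m; "eef_pos": TCP position; "orientation": TCP orientation; "ft_force": force on the tool from outside, world axes, zero at the start; "ft_torque": the same for the moment, N m; "width": finger opening in mm; "grip_force": force on a finger pad.
Only numpy, scipy, OpenCV 4.12 (cv2) and the standard library are available. Lean on these libraries where they do the work, as an engineer would, in place of code of your own. Each camera call takes 0.05 s, during which the arm holds its last target. There are 200 camera calls.

## Working session

There is one attempt and no reset: what is moved stays moved. The work goes in short steps, Python scripts to look and compute and a tool call to move; the robot and the scene stay as the last step left them, time stands still between calls to the robot, and variables do not carry over. Pictures are saved under pics/ and viewed, at most 10 in all, crops included, and the job is handed in when it is done.

Besides the shell and the picture viewer there is one more tool, called in YAML: its name, and indented under it one key for each argument. play_rows: Moves the arm, as the interface text tells. Its arguments: {"type":"object","properties":{"plan":{"type":"string"},"claw":{"type":"number"},"newtons":{"type":"number"}},"required":["plan"]}

```bash
mkdir -p pics; cat > h.py <<'E'
import numpy as np, cv2
from plant import arm, cams, ticket
from scipy.spatial.transform import Rotation as R
def rot(a):
    a=np.array(a,float)
    return a if a.shape==(3,3) else R.from_quat(a).as_matrix()
def save(p,n): cv2.imwrite('pics/'+n,p['pixels'][:,:,::-1])
def ray(p,u,v):
    K=np.array(p['camera_matrix']);x=(u-K[0,2])/K[0,0];y=(v-K[1,2])/K[1,1]
    return np.array(p['origin'],float),rot(p['attitude'])@np.array([x,-y,-1])
def atz(p,u,v,z):
    o,d=ray(p,u,v);return o+d*(z-o[2])/d[2]
def proj(p,X):
    K=np.array(p['camera_matrix']);c=rot(p['attitude']).T@(np.array(X,float)-np.array(p['origin'],float))
    return K[0,0]*c[0]/-c[2]+K[0,2],K[1,1]*-c[1]/-c[2]+K[1,2]
E
python3 - <<'E'
from h import *
for n in('top','side'):
    p=cams.grab_frame(n);save(p,n+'0.png');print(n,[k for k in p],p['camera_matrix'],p['origin'],p['attitude'])
    for t in('stand','lamp','latch_tab','finger_rest','latch','book','bowl','tin'):
        print(t,[(round(d['conf'],2),[round(x) for x in d['box']]) for d in cams.silhouettes(p,t)])
s=arm.observe();print(s['eef_pos'],s['orientation'],s['time'],s['width'])
E
```

```text
top ['pixels', 'camera_matrix', 'origin', 'attitude', 'shot'] [[611.66541235   0.         327.87969688]
 [  0.         611.66541235 239.93304896]
 [  0.           0.           1.        ]] [ 371.52444878   63.94001973 1539.37634139] [-0.04961401  0.04510832  0.71503274 -0.69586771]
stand [(0.93, [304, 268, 63, 66]), (0.9, [426, 191, 90, 96]), (0.75, [258, 349, 52, 53])]
lamp [(0.57, [284, 250, 177, 83])]
latch_tab []
finger_rest [(0.66, [287, 252, 171, 86]), (0.59, [298, 272, 18, 16])]
latch []
book [(0.89, [207, 251, 98, 82]), (0.64, [380, 293, 51, 49])]
bowl [(0.86, [380, 295, 51, 49])]
tin [(0.92, [350, 213, 21, 22])]
side ['pixels', 'camera_matrix', 'origin', 'attitude', 'shot'] [[507.82409434   0.         326.61228418]
 [  0.         507.82409434 240.51370021]
 [  0.           0.           1.        ]] [ -38.75578636 -516.39865363  791.15184544] [ 0.40111872 -0.1618658  -0.33359573  0.83762589]
stand [(0.93, [201, 282, 61, 70]), (0.86, [468, 283, 117, 140]), (0.67, [303, 265, 73, 82])]
lamp [(0.92, [297, 213, 92, 104])]
latch_tab [(0.59, [297, 219, 28, 32])]
finger_rest [(0.7, [295, 211, 92, 104]), (0.46, [298, 218, 28, 35])]
latch [(0.66, [296, 217, 24, 31]), (0.52, [304, 264, 74, 82]), (0.33, [338, 327, 59, 44])]
book [(0.7, [260, 224, 81, 62])]
bowl [(0.78, [336, 328, 57, 48])]
tin [(0.84, [382, 271, 22, 25])]
[181.7474819  519.14103148 231.29896088] [ 1.67611643e-01  9.85853101e-01  3.48358538e-05 -2.00662114e-06] 0.9 85.43454885600931
```

View pics/top0.png

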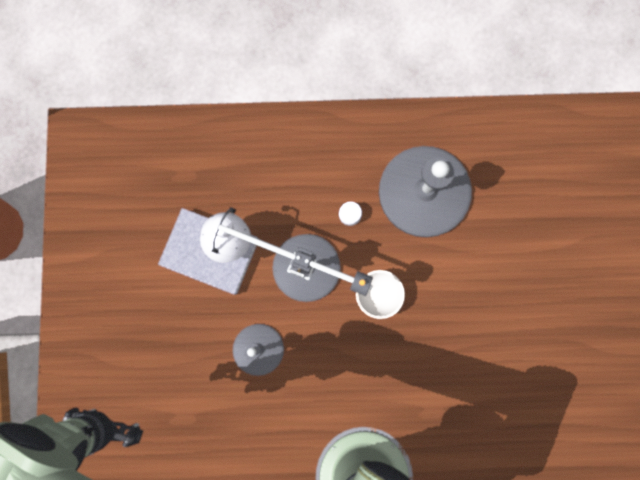

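View pics/side0.png

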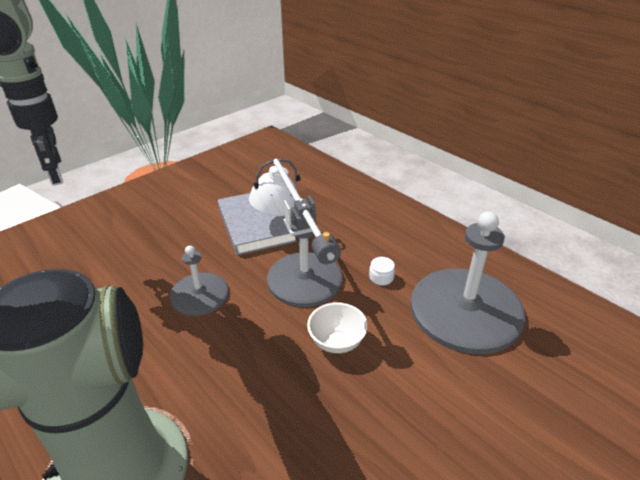

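Candidates for the stand in the top view are the middle one at (304,268), which carries the lamp, the large one at (426,191) and the small one at (258,349). By relative size, and since it bears the lamp, the middle one is right. Its coupler is at about (302,264), the shade at (225,235) and the counterweight at (362,284).

```bash
python3 - <<'E'
from h import *
p=cams.grab_frame('top')
c=p['pixels'][215:315,200:400];cv2.imwrite('pics/topc.png',cv2.resize(c,None,fx=4,fy=4,interpolation=cv2.INTER_CUBIC)[:,:,::-1])
for d in cams.silhouettes(p,'stand')[:3]:
    ys,xs=np.nonzero(d['mask']);h=cv2.convexHull(np.c_[xs,ys].astype(np.int32));e=cv2.fitEllipse(h)
    a=atz(p,*e[0],12);print('base',e[0],a, 'diam',[x/611.7*1530 for x in e[1]])
a=atz(p,302,264,212);b=atz(p,225,231,200);c=atz(p,358,283,200);print(a,b,c,np.degrees(np.arctan2(*(b-c)[1::-1])),np.linalg.norm(b-c))
w=cams.grab_frame('wrist');print(w['camera_matrix'],w['tool_from_camera'])
E
```

```text
base (305.61199951171875, 267.2922058105469) [510.03994968 128.55031759  12.        ] diam [166.97409247697246, 169.04917965337538]
base (257.3875427246094, 348.8982238769531) [311.74044455 251.70462787  12.        ] diam [122.91326368480642, 127.37190261548965]
base (424.3070068359375, 190.81871032714844) [ 696.86500886 -177.63670375   12.        ] diam [228.373494880231, 230.79026031868312]
[499.3111434  127.80372589 212.        ] [578.5632098  297.55389887 200.        ] [455.39210066   6.73040409 200.        ] 67.04611300689683 315.8313272014759
[[371.64829954   0.         316.83881042]
 [  0.         371.64829954 243.03404144]
 [  0.           0.           1.        ]] [[ 4.28430551e-04  9.59702052e-01  2.81019195e-01  7.16287733e+01]
 [ 9.99999900e-01 -4.47600638e-04  4.03083817e-06 -9.35950788e-01]
 [ 1.29652775e-04  2.81019165e-01 -9.59702148e-01 -1.42241813e+02]
 [ 0.00000000e+00  0.00000000e+00  0.00000000e+00  1.00000000e+00]]
```

View pics/topc.png

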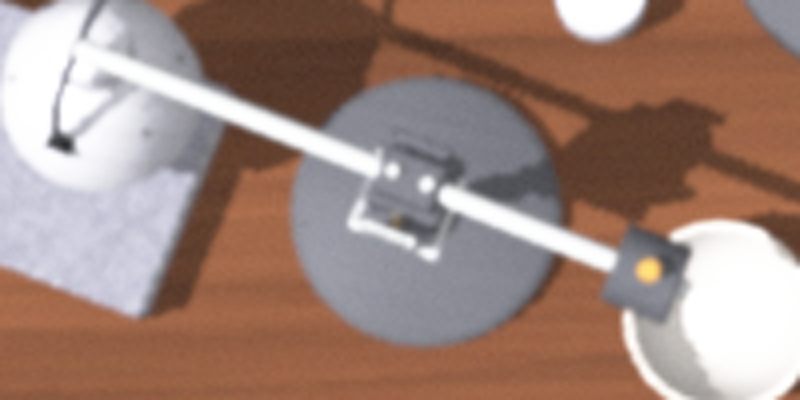

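The crop confirms the middle stand: its base is at (306,267), the bright tab at (299,273) on the robot side, and the dark rest at (307,252). Next I move above it.

play_rows:
  plan: "0.03 -0.035 0.035 0 0 -9; 0.065 -0.075 0.07 0 0 -18; 0.1 -0.115 0.1 0 0 -28; 0.135 -0.16 0.11 0 0 -38; 0.17 -0.2 0.11 0 0 -47; 0.205 -0.245 0.11 0 0 -57; 0.24 -0.285 0.11 0 0 -66; 0.27 -0.325 0.11 0 0 -76; 0.3 -0.36 0.11 0 0 -85; 0.328 -0.39 0.11 0 0 -93.7"
  claw: 0
  newtons: 60

```text
time: 2.3
eef_pos: [510.7, 127.6, 341.4]
orientation: [0.836, 0.549, 0.0, 0.0]
ft_force: [0.1, 0.8, 0.2]
width: 85.5
grip_force: 0.0
```

play_rows:
  plan: "0 0 0 0 0 0; 0 0 0 0 0 0; 0 0 0 0 0 0"

```text
time: 2.68
eef_pos: [509.1, 130.0, 341.5]
orientation: [0.833, 0.553, 0.0, -0.0]
ft_force: [-0.2, 0.1, 0.2]
width: 85.4
grip_force: 0.0
```

```bash
cat >> h.py <<'E'
def wray(w,s,u,v):
    K=np.array(w['camera_matrix']);T=np.array(w['tool_from_camera'])
    a=np.array([(u-K[0,2])/K[0,0],(v-K[1,2])/K[1,1]]);r=np.linalg.norm(a)+1e-9
    d=np.array([a[0]/r*np.sin(r),-a[1]/r*np.sin(r),-np.cos(r)])
    Rt=rot(s['orientation']);return np.array(s['eef_pos'])+Rt@T[:3,3],Rt@T[:3,:3]@d
def watz(w,s,u,v,z):
    o,d=wray(w,s,u,v);return o+d*(z-o[2])/d[2]
E
python3 - <<'E'
from h import *
s=arm.observe();w=cams.grab_frame('wrist');save(w,'w1.png')
print(s['eef_pos'],R.from_quat(s['orientation']).as_matrix(),s['time'],s['q'],s['ft_force'])
for t in('latch_tab','finger_rest','lamp'):
    print(t,[(round(d['conf'],2),[round(x) for x in d['box']]) for d in cams.silhouettes(w,t)])
E
```

```text
[509.06278602 129.97122458 341.45863598] [[ 3.88900574e-01  9.21279728e-01 -7.62609464e-05]
 [ 9.21279718e-01 -3.88900553e-01  2.03706005e-04]
 [ 1.58012289e-04 -1.49479046e-04 -9.99999976e-01]] 2.675 [ 1.09303463e-01  2.31572604e-01 -4.11202695e-02  1.29815704e+00
  2.10809353e-04  2.07953770e+00] [-0.2151037   0.07745771  0.16752017]
latch_tab [(0.7, [302, 226, 58, 63])]
finger_rest [(0.68, [319, 203, 134, 403])]
lamp [(0.83, [317, 204, 136, 407])]
```

View pics/w1.png

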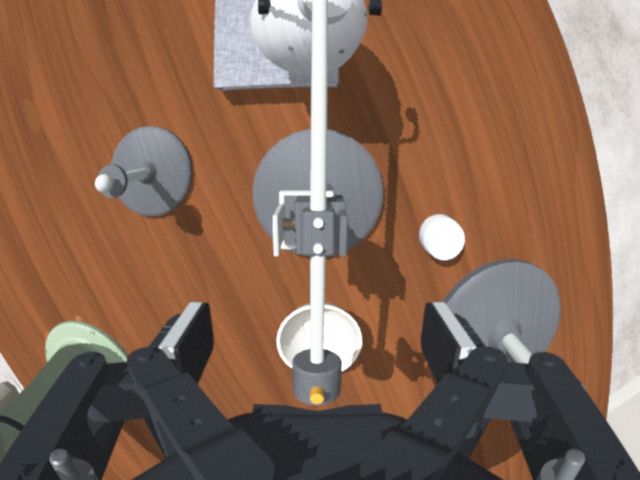

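The wrist picture shows the boom almost vertical (columns 318–320), the tab's outer edge at about (275,229) and the rest's at about (347,228). The fingers straddle them.

```bash
python3 - <<'E'
from h import *
s=arm.observe();w=cams.grab_frame('wrist')
c=w['pixels'][160:280,240:400];cv2.imwrite('pics/w1c.png',cv2.resize(c,None,fx=5,fy=5,interpolation=cv2.INTER_CUBIC)[:,:,::-1])
Rt=rot(s['orientation'])
f=lambda u,v,z:(np.round(watz(w,s,u,v,z),1),np.round(Rt.T@(watz(w,s,u,v,z)-s['eef_pos']),1))
for n,u,v,z in(('tabN',275,206,216),('tabF',276,254,216),('restN',346,200,216),('restF',346,255,216),('boomA',320,60,200),('boomB',317,350,200),('boomM',318.5,190,200)):print(n,*f(u,v,z))
E
```

```text
tabN [488.9 160.6 216. ] [ 20.4 -30.9 125.5]
tabF [474.2 126.6 216. ] [-16.7 -31.2 125.5]
restN [538.5 144.4 216. ] [ 24.8  21.2 125.5]
restF [522.9 105.2 216. ] [-17.4  22.  125.5]
boomA [562.1 248.9 200. ] [130.2   2.2 141.5]
boomB [465.7  26.2 200. ] [-1.125e+02  1.000e-01  1.415e+02]
boomM [522.1 156.8 200. ] [ 29.8   1.1 141.5]
```

View pics/w1c.png

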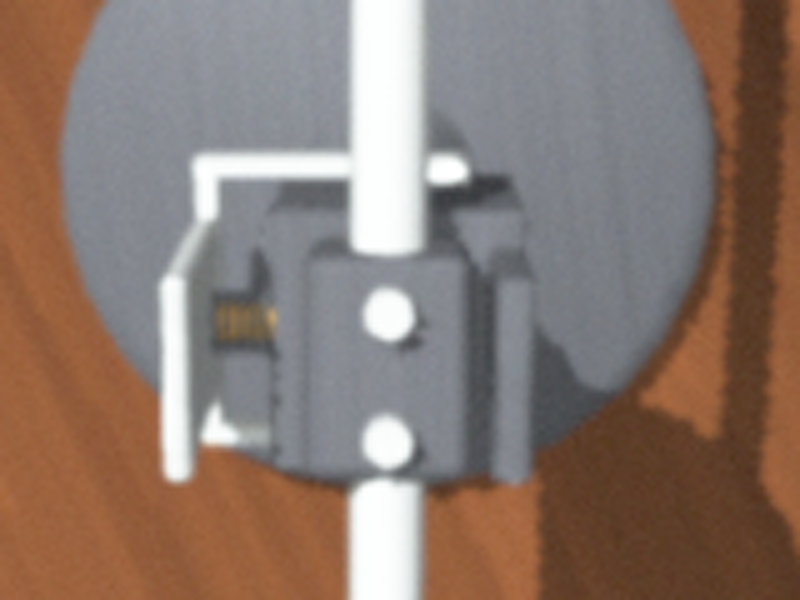

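play_rows:
  plan: "-0.002 -0.002 -0.03 0 0 -0.5; -0.002 -0.002 -0.07 0 0 -0.5; -0.002 -0.002 -0.11 0 0 -0.5; -0.002 -0.002 -0.14 0 0 -0.5; -0.002 -0.002 -0.155 0 0 -0.5; -0.002 -0.002 -0.164 0 0 -0.5; -0.002 -0.002 -0.164 0 0 -0.5; -0.002 -0.002 -0.164 0 0 -0.5"

```text
time: 3.92
eef_pos: [508.5, 127.2, 178.3]
orientation: [0.836, 0.548, 0.001, 0.0]
ft_force: [0.2, 0.2, 0.2]
width: 85.5
grip_force: 0.0
```

```bash
python3 - <<'E'
from h import *
s=arm.observe();w=cams.grab_frame('wrist');cv2.imwrite('pics/w2.png',w['pixels'][:,:,::-1])
print(s['eef_pos'],s['ft_force'],s['time'])
E
```

```text
[508.54991117 127.22036719 178.32347519] [0.24624415 0.20486109 0.20218104] 3.925
```

View pics/w2.png

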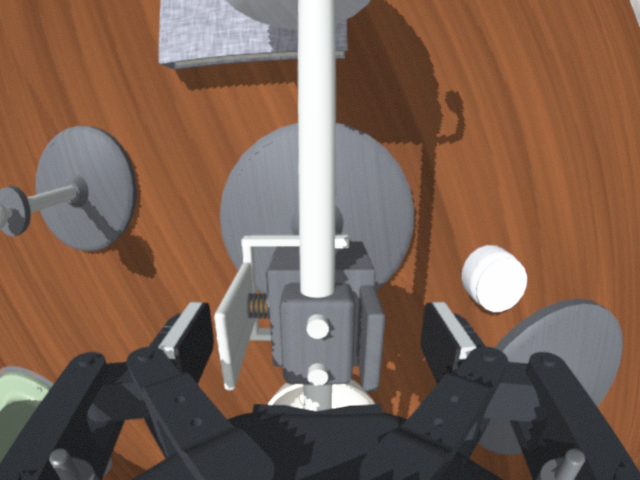

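The view shows both plates between the pads and aligned, with the tab edge at (222,330) and the rest edge at (382,330). I'll shift by about 1.5 mm and close.

play_rows:
  plan: "-0.0015 0.0005 0 0 0 0; -0.0015 0.0005 0 0 0 0"

```text
time: 4.22
eef_pos: [506.3, 127.7, 177.6]
orientation: [0.836, 0.548, 0.0, 0.0]
ft_force: [0.8, -0.3, -0.4]
width: 85.2
grip_force: 0.0
```

play_rows:
  plan: "0 0 0 0 0 0; 0 0 0 0 0 0; 0 0 0 0 0 0; 0 0 0 0 0 0; 0 0 0 0 0 0; 0 0 0 0 0 0; 0 0 0 0 0 0; 0 0 0 0 0 0"
  claw: 1
  newtons: 50

```text
time: 5.22
eef_pos: [509.4, 126.5, 179.6]
orientation: [0.836, 0.548, 0.002, 0.003]
ft_force: [1.5, -4.8, 10.5]
width: 44.5
grip_force: 50.5
```

The width of 44.5 mm means the latch is fully open. I'll raise the grip and try a small lift.

play_rows:
  plan: "0 0 0 0 0 0; 0 0 0.002 0 0 0; 0 0 0.005 0 0 0; 0 0 0.008 0 0 0; 0 0 0.010 0 0 0; 0 0 0.010 0 0 0"
  newtons: 70

```text
time: 5.98
eef_pos: [505.8, 127.8, 187.0]
orientation: [0.836, 0.548, -0.0, -0.0]
ft_force: [-0.2, 0.6, -6.1]
width: 43.5
grip_force: 72.0
```

The lamp moves freely and the tool carries about 6 N, which matches its weight. I'll lift on.

play_rows:
  plan: "0 0 0.006 0 0 0; 0 0 0.014 0 0 0; 0 0 0.024 0 0 0; 0 0 0.036 0 0 0; 0 0 0.05 0 0 0; 0 0 0.064 0 0 0; 0 0 0.078 0 0 0; 0 0 0.09 0 0 0; 0 0 0.097 0 0 0; 0 0 0.1 0 0 0"

```text
time: 7.22
eef_pos: [506.4, 127.6, 287.6]
orientation: [0.836, 0.548, 0.0, 0.0]
ft_force: [0.3, 0.4, -5.6]
width: 43.3
grip_force: 72.2
```

play_rows:
  plan: "0 0 0 0 0 0; 0 0 0 0 0 0; 0 0 0 0 0 0; 0 0 0 0 0 0; 0 0 0 0 0 0; 0 0 0 0 0 0"

```text
time: 7.98
eef_pos: [506.2, 127.6, 287.3]
orientation: [0.836, 0.548, -0.0, -0.0]
ft_force: [-0.1, -0.7, -5.3]
width: 43.6
grip_force: 72.2
```

```bash
python3 - <<'E'
from h import *
s=arm.observe();p=cams.grab_frame('side')
c=p['pixels'][100:340,190:510];cv2.imwrite('pics/s2.png',cv2.resize(c,None,fx=2.5,fy=2.5,interpolation=cv2.INTER_CUBIC)[:,:,::-1])
print(s['eef_pos'],s['orientation'],s['ft_force'],s['ft_torque'],s['time'],proj(p,[508,128,184]),proj(p,[508,128,150]))
E
```

```text
[506.22052405 127.61099989 287.25984341] [ 8.36283792e-01  5.48296834e-01 -2.46997176e-05 -1.99310204e-05] [-0.05298848 -0.69184298 -5.31111316] [-0.04302434 -0.00616665  0.0100992 ] 7.975 (np.float64(302.3733553616171), np.float64(213.7961186549455)) (np.float64(302.802496998257), np.float64(227.04649127286032))
```

View pics/s2.png

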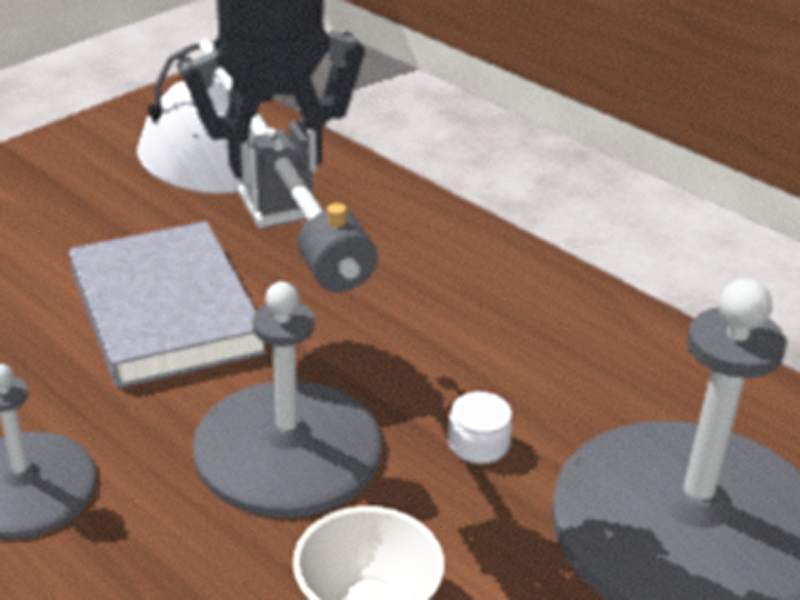

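The lamp is off, with its coupler well above the bare ball at crop (282,298). Now I check that the boom is level from its counterweight and shade.

```bash
python3 - <<'E'
from h import *
p=cams.grab_frame('side');u=np.array([.397,.918,0])
for dz in(0,109.5):
    for y in(-139,200):print(dz,y,np.round(proj(p,np.array([508,128,200+dz])+u*y),1), 'dpx/10mm', np.round(np.subtract(proj(p,np.array([508,128,210+dz])+u*y),proj(p,np.array([508,128,200+dz])+u*y)),1))
print([ (d['conf'],d['box']) for d in cams.silhouettes(p,'lamp')])
s=arm.observe();w=cams.grab_frame('wrist');save(w,'w3.png')
E
```

```text
0 -139 [325.7 248.6] dpx/10mm [ 0.  -4.3]
0 200 [275.4 160.6] dpx/10mm [-0.3 -3.8]
109.5 -139 [325.9 198.7] dpx/10mm [ 0. -5.]
109.5 200 [272.4 116.4] dpx/10mm [-0.3 -4.3]
[(0.72, [293.1, 166.5, 99.8, 99.4])]
```

View pics/w3.png

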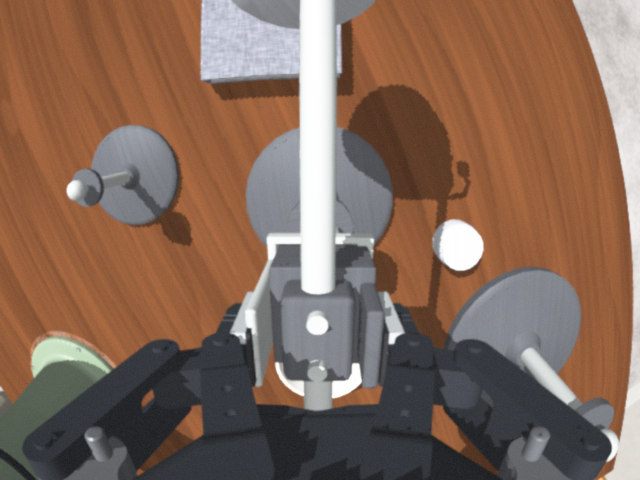

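The grip is firm and the coupler sits square between the pads, with the boom at column 318. The counterweight is at the pixel predicted for a level boom (325,200 seen, 326,199 expected), so I'm handing it in.

```bash
python3 -c "
from plant import ticket
print(ticket.sign_off())"
```

```text
the job is handed in; nothing more can be done
None
```

The latch is open and the lamp is off its ball, held still over its stand with the coupler about 7 cm above the ball and the boom level to about 1°; the book, bowl and tin were not touched, and the job is handed in.

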